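# Fit a stick-on book ledge to a sloping display stand and hold it pressed

## Robot

A 6-joint arm with a two-finger parallel gripper is mounted at the origin on the work surface; the furniture and walls round the work are solid. World frame = base frame: x ahead of the robot, y to its left, z up, the work surface at z = 0. Lengths are in mm, angles in degrees, forces in N, time in s.
With the tool pointing down it reaches from about 300 to 850 mm from the base axis. Payload 4.2 kg.
Tool frame: the origin (TCP) lies midway between the tips of the shut fingers; the grasp point (between the pads) lies 19 mm behind it (pinch_z is the distance from the TCP to the grasp point, in mm); z points along the fingers, y is the line along which they close (so a half turn about z gives the same grasp; the last joint's range is limited). The gripper opens to 91 mm and grips with 3 to 60 N. Pads are 32 mm wide; open, the fingers measure 118 mm over their backs; the gripper's body (76 mm by 178 mm) begins 60 mm behind the grasp point.
Start: joints at [72.365, 18.312, 89.639, -0, 72.044, -1.146], TCP at [163.212, 551.367, 213.976] pointing down, gripper open.
Joint ranges: [-177.97, 177.97], [-48.28, 115.42], [12.27, 149.76], [-77.06, 257.06], [2.81, 150.46], [-146.56, 146.56]. Speed limits (degrees/s): [147.25, 147.25, 180, 180, 180, 180].

## Interface

Orientations are given as [roll, pitch, yaw] about the fixed x, y, z axes, in that order (R = Rz(yaw) Ry(pitch) Rx(roll)).
In Python, from workcell import * gives the robot as it stands.
- The arm moves only by the tool step_arm, never from a script. Its argument "steps" is a list of rows, each a list of 7 numbers: the turn, a rotation vector about the tool's x, y, z in degrees, then the shift along the tool's x, y, z in mm, then the opening, from 0 (shut) to 1 (fully open). In form: [[rx, ry, rz, x, y, z, hand], ...]. A call has exactly 8 rows; each row shifts and turns the commanded pose from where the row before left it, along the tool's axes as they then stand; what a row does not reach is not made up. A row lasts 1/8 s, in which the tool goes at most 62.5 mm and 10.7 degrees, less where a joint would pass 70% of its speed; a pose out of reach is approached as far as the arm can. A call is refused whole if a number of a shift passes 62.5 or a number of a turn 10.7, either way. A call with a gripper value outside its range is refused whole. The fingers move at their own pace and stop on an object; "force" is the grip in N (left out, the last holds). Time passes only in rows, so rows that do not move let the fingers close, or fill a call up. It gives the time, the measured TCP pose, the force, the opening and the grip force at its end, in the units of the state.
- state(): the state, without advancing time (a new reading comes with each control period).
- grab_frame(name): name is "scene" or "top"; returns a dict with "image" (384x512x3 uint8, blue, green, red), "fovy" (degrees; the focal length in pixels is half the picture's height over the tangent of half this angle, whatever the lens; pixels are square), "cx", "cy" (the principal point, pixels), "origin" and "rotation" of the camera in the world. Camera axes: x right, y down, z forward; pixel columns grow to the right and rows downward; lengths in mm; the calibration is good to about 2 mm. A picture is of the moment at which its call begins. There is no depth.
- job_done(): hands the job in; it is judged then, once.
The state is a dict: "time_s": time; "qpos": joint angles; "qvel": joint speeds; "effort": joint torques, N m; "ee_pos": TCP position; "ee_rot": TCP orientation; "force": force on the tool from outside, world axes, zero at the start; "torque": the same for the moment, N m; "gripper_width": finger opening in mm; "gripper_force": force on a finger pad.
Only numpy, scipy, OpenCV 4.12 (cv2) and the standard library are available. Lean on these libraries where they do the work, as an engineer would, in place of code of your own. Each camera call takes 0.05 s, during which the arm holds its last target. There are 200 camera calls.

## Task

Push the wooden display stand back across the table until its rear edge stands square against the stacked journal boxes, so that it cannot skid away. Then pick up the T-shaped wooden ledge by its upright web, tilt it to the slope of the stand's board, and set its flat back fully home in the shallow channel across the board, flush and centred from side to side. Its back carries adhesive, so finish while still holding the ledge and pressing it steadily against the board, firmly but without slamming; leave the balm jar, the vase and the counter bell where they stand.

Things in the scene. Friction and masses are not known exactly. Their poses are not given: they have to be found in the camera images.
- stand: Loose wooden display stand, about 1.1 kg in all. Base slab 160 mm deep (own x), 170 mm wide (own y), top 22 mm above the table. Origin: centre of its underside, on the table; z up. Front edge (x = -80 mm) is the low side of the slope, rear edge x = +80 mm. A board hinged near the front edge rises towards the rear; all of it stays within the base's outline and below 120 mm.
- stand_front (a point): Middle of the front face of the stand's base, 13 mm above the table; axes as stand. The face reaches from 4 to 22 mm above the table and is the place to push.
- stand_back_left (a point): On the rear face of the stand's base, 13 mm above the table, 5 mm from its corner on the stand's +y side; axes as stand.
- stand_back_right (a point): On the rear face of the stand's base, 13 mm above the table, 5 mm from its corner on the stand's -y side; axes as stand.
- housing (a point): Centre of the floor of the channel that crosses the stand's sloping board from side to side. z is the outward normal of the board, x points up the slope, y runs along the channel. The channel is 45 mm wide (x), 3 mm deep, open at both ends, 170 mm long, a thin dark inlay line beside each rim; the board's low edge is 55 mm down the slope from here.
- stand_board: The stand's sloping board, 146 mm long (own x), 170 mm wide, 11 mm thick, 22 to 36 degrees from level. Origin: on the hinge axis at its low edge, midway; x points up the slope, y along the hinge, z is the outward normal. The channel floor's centre is at x = 55, z = 8 mm. The hinge is clamped by knobs and does not give under 25 N.
- ledge: Loose wooden book ledge, T section, 130 mm long (own y), 0.12 kg. The flange (flat back) is 40 mm wide (own x), 6 mm thick and lies on the table at the start; the web stands up from its middle, 8 mm thick (own x), its top 42 mm above the flat back. Origin: centre of the flat back; z towards the web. Both long sides are alike: it may be fitted either way round.
- journal_box_1: Lower of two stacked boxes of journals, immovable, 171 mm (own x) by 251 mm (own y), 66 mm high. Origin: centre of its underside on the table. The face towards the stand is its -x face, 85 mm from the origin.
- balm_jar_1: Bystander: black screw-top jar, 56 mm across, 48 mm high. Origin: centre of its underside.
- bud_vase_1: Bystander: white bottle-shaped bud vase, 110 mm across, 129 mm high. Origin: centre of its underside.
- service_bell: Bystander: brass counter bell on a black foot, 84 mm across, 62 mm high. Origin: centre of its underside.

How it is judged (in metres and radians):
On the way, in this order (a step that is already met when the one before it is completed fails the run):
1. the stand is pushed back, its rear edge square against the journal boxes (x of each of stand_back_left, stand_back_right in the frame of journal_box_1 above -0.091 m), for 0.2 s.
2. the ledge is lifted in the fingers (height (world z) of ledge above 0.03 m and contact force between the fingers and ledge above 1 N), for 0.2 s.
At the end, for the whole second after the job is handed in: The robot grips the ledge (over 2 N) and presses it on the board with 3 to 35 N; its back lies on the channel floor (gap under 1.6 mm, tilt under 0.04 rad), centred within 12 mm, at rest; both rear corners of the stand are within 6 mm of the journal box, the stand flat (all of step 1 and z of ledge in the frame of housing between -0.002 and 0.0016 m and x of ledge in the frame of housing between -0.004 and 0.004 m and y of ledge in the frame of housing between -0.012 and 0.012 m and angle between the z axis of ledge and the z axis of housing, either way round below 0.04 rad and contact force between ledge and stand_board between 3 and 35 N and contact force between the fingers and ledge above 2 N and linear speed of ledge below 0.012 m/s and angle between stand's own z axis and vertical below 0.03 rad); the arm keeps its last pose, push and grip.
It fails at once if the ledge is slammed on to the board (over 80 N) (contact force between ledge and stand_board above 80 N).
It fails at once if the balm jar is moved by over 25 mm (distance of balm_jar_1 from where it was at the start of the episode above 0.025 m).
It fails at once if the vase is moved by over 25 mm (distance of bud_vase_1 from where it was at the start of the episode above 0.025 m).
It fails at once if the counter bell is moved by over 25 mm (distance of service_bell from where it was at the start of the episode above 0.025 m).
It also fails if it takes over 61 s, if anything falls off the work surface, if the arm or the gripper's body presses on something with over 40 N, if the wrist force passes 120 N, or if a joint passes its speed limit or range.

## Working session

There is one attempt and no reset: what is moved stays moved. The work goes in short steps, Python scripts to look and compute and a tool call to move; the robot and the scene stay as the last step left them, time stands still between calls to the robot, and variables do not carry over. Pictures are saved under pics/ and viewed, at most 10 in all, crops included, and the job is handed in when it is done.

Besides the shell and the picture viewer there is one more tool, called after "Emit:" in YAML: its name, and indented under it one key for each argument. step_arm: Moves the arm, as the interface text tells. Its arguments: {"type":"object","properties":{"steps":{"type":"array","items":{"type":"array","items":{"type":"number"}}},"force":{"type":"number"}},"required":["steps"]}

```bash
mkdir -p pics; cat > h.py <<'E'
from workcell import *
import numpy as np, cv2
from scipy.spatial.transform import Rotation as Ro
def foc(f): return f["image"].shape[0]/2/np.tan(np.radians(f["fovy"])/2)
def ray(f,p):
    k=foc(f); d=np.array([(p[0]-f["cx"])/k,(p[1]-f["cy"])/k,1.])
    return np.array(f["origin"],float), np.array(f["rotation"]).reshape(3,3)@d
def onz(f,p,z):
    o,d=ray(f,p); return o+d*(z-o[2])/d[2]
def proj(f,X):
    c=np.array(f["rotation"]).reshape(3,3).T@(np.array(X,float)-f["origin"]); k=foc(f)
    return c[:2]/c[2]*k+[f["cx"],f["cy"]]
def tri(f1,p1,f2,p2):
    o1,d1=ray(f1,p1);o2,d2=ray(f2,p2)
    s=np.linalg.lstsq(np.c_[d1,-d2],o2-o1,rcond=None)[0]
    a=o1+s[0]*d1;b=o2+s[1]*d2
    return (a+b)/2,np.linalg.norm(a-b)
E
python3 - <<'E'
from h import *
import pickle
for n in("scene","top"):
    f=grab_frame(n); pickle.dump(f,open(n+"0.pkl","wb")); print(n,f["fovy"],f["cx"],f["cy"],f["origin"],f["rotation"])
    cv2.imwrite(f"pics/{n}0.png",cv2.resize(f["image"],(800,600),interpolation=cv2.INTER_CUBIC))
s=state();print(s)
E
```

```text
scene 55.83660412170509 258.75141498213765 192.93595475126241 [-150.25301957 -451.91742606  603.23997822] [-130.88935853   -0.88220405  -55.15042808]
top 44.560184621299804 250.07298364766856 204.69882583017176 [ 328.29481887  -73.33885906 1351.9434893 ] [-176.11478291   -0.21011777  -90.97826967]
{'time_s': 0.1, 'qpos': array([ 7.23642502e+01,  1.83454902e+01,  8.97003787e+01, -5.41849856e-04,
        7.20441390e+01, -1.14515716e+00]), 'qvel': array([ 0.07943167, -0.14136849, -0.18036926,  0.06413619, -0.04643251,
       -0.02298907]), 'effort': array([-8.82079294e-04, -4.13334954e+01, -2.32508272e+01,  7.26769399e-02,
        4.22174844e-02, -7.05621869e-05]), 'ee_pos': array([163.07237232, 550.90680539, 213.22277754]), 'ee_rot': array([-1.79910000e+02, -1.28375570e-03,  1.63509574e+02]), 'force': array([ 0.72302614, -0.01508644, -0.57853694]), 'torque': array([ 0.00080857,  0.07540875, -0.04361672]), 'gripper_force': 0.0, 'gripper_width': 91.55094374165861}
```

View pics/scene0.png

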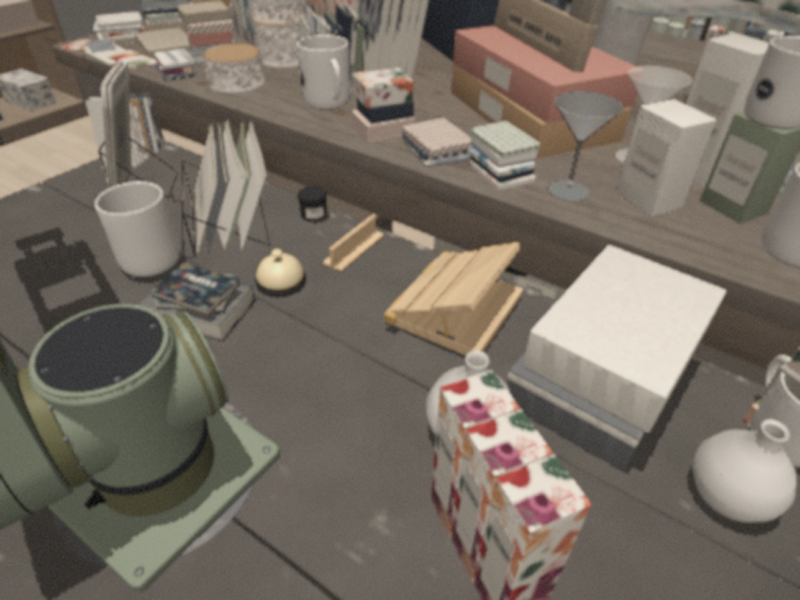

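View pics/top0.png

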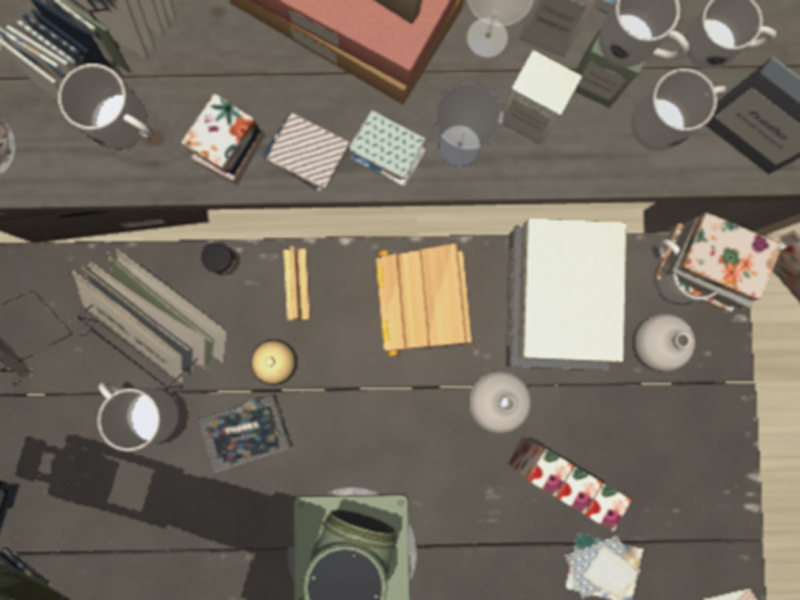

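The scene view shows the stand around (455,300), the ledge near (353,240) and the boxes at (620,350). The top view shows the stand at (423,297), low side left with its knobs at x≈383, the ledge at (297,284), the boxes at (568,292), the jar at (219,258) and the bell at (273,361). The camera rotation is given as rpy, so I'll fix that in the helper and then measure.

```bash
python3 - <<'E'
s=open('h.py').read()
s=s.replace('np.array(f["rotation"]).reshape(3,3)','Rm(f)').replace('def foc','def Rm(f): return Ro.from_euler("xyz",f["rotation"],degrees=True).as_matrix()\ndef foc',1)
open('h.py','w').write(s)
E
python3 - <<'E'
from h import *
import pickle
S=pickle.load(open("scene0.pkl","rb"));T=pickle.load(open("top0.pkl","rb"))
a=T["image"][145:245,150:410]; b=S["image"][125:300,195:475]
cv2.imwrite("pics/ct.png",cv2.resize(a,None,fx=3,fy=3,interpolation=cv2.INTER_CUBIC))
cv2.imwrite("pics/cs.png",cv2.resize(b,None,fx=2.8,fy=2.8,interpolation=cv2.INTER_CUBIC))
for n,f in(("S",S),("T",T)):
    h=cv2.cvtColor(f["image"],cv2.COLOR_BGR2HSV)
    m=cv2.inRange(h,(8,70,90),(30,255,255))
    m[:(130 if n=="S" else 145)]=0
    c,_=cv2.findContours(m,cv2.RETR_EXTERNAL,cv2.CHAIN_APPROX_NONE)
    for q in c:
        if cv2.contourArea(q)>60:
            print(n,cv2.contourArea(q),cv2.boundingRect(q),np.round(cv2.minAreaRect(q)[0],1),np.round(cv2.boxPoints(cv2.minAreaRect(q)),1).tolist(), cv2.approxPolyDP(q,3,True)[:,0].tolist())
for p in[(297,284),(423,297),(515,300),(219,258),(273,361),(500,402)]: print(p,onz(T,np.array(p)*.64,20))
E
```

```text
S 61.0 (295, 351, 9, 20) [298.9 360.9] [[292.79998779296875, 352.6000061035156], [298.0, 350.6000061035156], [305.0, 369.29998779296875], [299.79998779296875, 371.20001220703125]] [[297, 351], [295, 358], [303, 370]]
S 100.5 (353, 339, 18, 17) [362.7 347.5] [[352.70001220703125, 352.8999938964844], [365.79998779296875, 336.5], [372.79998779296875, 342.0], [359.6000061035156, 358.5]] [[370, 340], [364, 340], [366, 344], [362, 346], [362, 342], [353, 353], [364, 353]]
S 230.0 (327, 336, 26, 33) [334.3 348.7] [[316.1000061035156, 357.1000061035156], [339.5, 329.29998779296875], [352.5, 340.20001220703125], [329.1000061035156, 368.1000061035156]] [[351, 339], [340, 342], [333, 337], [337, 349], [334, 355], [328, 346], [329, 368], [331, 359]]
S 203.5 (307, 301, 17, 33) [315. 317.] [[307.0, 301.0], [323.0, 301.0], [323.0, 333.0], [307.0, 333.0]] [[314, 301], [314, 318], [308, 311], [309, 333], [311, 323], [323, 323]]
S 158.0 (290, 270, 13, 34) [296.5 286.8] [[289.20001220703125, 302.79998779296875], [291.8999938964844, 269.79998779296875], [303.79998779296875, 270.79998779296875], [301.0, 
[... 2378 characters left out ...]
999969482422]] [[186, 157], [181, 161], [183, 204], [197, 204], [196, 162]]
T 3601.0 (240, 155, 63, 74) [270.5 191.4] [[238.39999389648438, 159.60000610351562], [296.20001220703125, 154.1999969482422], [302.70001220703125, 223.1999969482422], [244.8000030517578, 228.6999969482422]] [[291, 155], [256, 162], [242, 160], [240, 177], [248, 228], [256, 223], [302, 218], [297, 165]]
(297, 284) [487.21913803  90.49180367  20.        ]
(423, 297) [ 459.49743041 -139.42939869   20.        ]
(515, 300) [ 451.18056548 -307.4818684    20.        ]
(219, 258) [537.50350102 232.91690477  20.        ]
(273, 361) [347.37693074 135.21394178  20.        ]
(500, 402) [ 266.26044684 -275.01163185   20.        ]
```

View pics/ct.png

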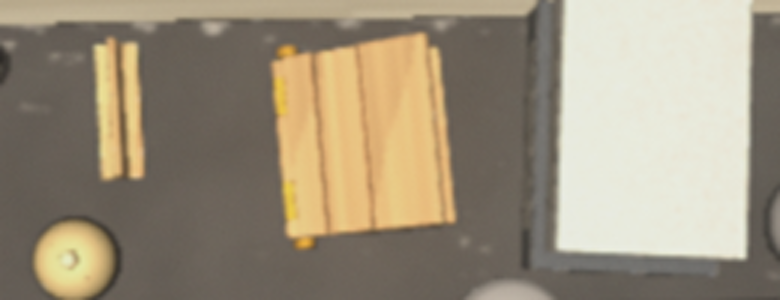

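View pics/cs.png

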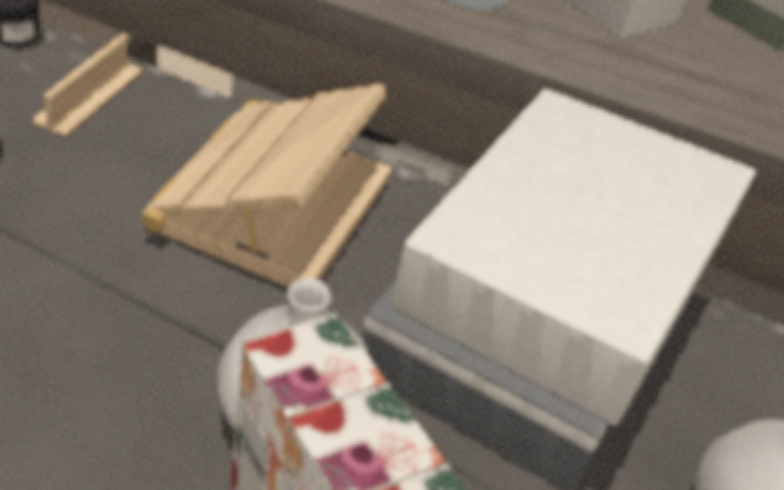

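The top crop shows the stand corners near (275,62), (425,33), (455,222) and (290,235), with inlay lines at (313,55)-(328,235) and (358,42)-(373,230). The lower box foot edge is at x≈527-535. The scene crop shows the base's rear top edge from (310,280) to (385,168). Next I'll compute the world geometry.

```bash
python3 - <<'E'
from h import *
import pickle
S=pickle.load(open("scene0.pkl","rb"));T=pickle.load(open("top0.pkl","rb"))
t=lambda x,y:np.array([150+x/3-.33,145+y/3-.33]); s=lambda x,y:np.array([195+x/2.8-.3,125+y/2.8-.3])
def tr(n,a,b): p,e=tri(T,t(*a),S,s(*b)); print(n,p.round(1),round(e,1))
tr("base rear near",(455,222),(310,280)); tr("base rear far",(437,45),(388,167))
tr("board top near",(442,223),(300,203)); tr("board top far",(425,33),(384,86))
tr("inlay lo near",(328,235),(187,208)); tr("inlay lo far",(313,55),(281,105))
tr("inlay hi near",(373,230),(240,200)); tr("inlay hi far",(358,42),(335,97))
tr("ledge near end +y foot",(102,180),(35,122));tr("ledge near -y foot",(143,178),(66,134));tr("ledge far -y foot",(136,43),(140,70));
tr("web top near",(124,180),(48,97)); tr("web top far",(112,38),(126,38))
tr("box1 near top corner",(537,268),(368,322))
# box & bottom edges from top gray gradient, rows
g=cv2.cvtColor(T["image"],cv2.COLOR_BGR2GRAY).astype(float)
for r in range(150,236,10): print(r,g[r-2:r+3,318:342].mean(0).round().astype(int).tolist())
E
```

```text
base rear near [ 375.8 -223.7   24.8] 1.5
base rear far [ 545.1 -210.5   21.5] 2.6
board top near [ 373.5 -205.5   98.6] 2.8
board top far [ 543.2 -192.5  104.2] 0.1
inlay lo near [ 367.1 -106.1   46.1] 6.1
inlay lo far [535.9 -95.7  46.8] 7.0
inlay hi near [ 371.8 -149.2   73.8] 12.4
inlay hi far [ 545.4 -140.3   69.1] 14.3
ledge near end +y foot [424.1 110.3   3.9] 3.1
ledge near -y foot [424.8  71.    6.5] 2.2
ledge far -y foot [554.8  77.5   6.5] 0.4
web top near [419.9  84.8  47. ] 0.8
web top far [554.9  95.9  38.5] 1.0
box1 near top corner [ 330.7 -292.9   61.5] 3.1
150 [134, 134, 134, 134, 134, 135, 133, 120, 96, 79, 81, 96, 109, 115, 114, 107, 100, 103, 118, 156, 206, 230, 232, 231]
160 [96, 97, 97, 97, 98, 99, 98, 88, 80, 86, 96, 106, 115, 117, 116, 108, 99, 96, 117, 175, 222, 232, 232, 231]
170 [98, 97, 98, 98, 98, 97, 94, 89, 89, 93, 99, 108, 115, 116, 111, 104, 100, 105, 132, 191, 229, 232, 231, 232]
180 [99, 99, 99, 99, 100, 98, 91, 86, 92, 97, 101, 108, 115, 116, 110, 100, 98, 110, 147, 200, 229, 232, 232, 232]
190 [99, 99, 99, 100, 100, 98, 89, 84, 90, 96, 105, 114, 117, 116, 108, 98, 98, 122, 175, 220, 232, 232, 232, 232]
200 [99, 99, 100, 100, 101, 101, 93, 86, 87, 97, 110, 115, 116, 113, 105, 99, 103, 128, 186, 228, 233, 232, 232, 232]
210 [101, 102, 102, 102, 101, 98, 92, 91, 92, 99, 110, 115, 116, 108, 99, 99, 112, 147, 200, 229, 233, 232, 232, 232]
220 [102, 102, 103, 102, 101, 93, 85, 84, 90, 100, 110, 116, 115, 108, 102, 104, 118, 161, 213, 231, 232, 232, 231, 232]
230 [100, 99, 100, 100, 99, 87, 68, 65, 85, 107, 115, 117, 116, 114, 112, 113, 115, 121, 128, 130, 134, 136, 135, 135]
```

```bash
python3 - <<'E'
from h import *
import pickle
T=pickle.load(open("top0.pkl","rb"))
g=cv2.cvtColor(T["image"],cv2.COLOR_BGR2GRAY).astype(float)
P=[];Q=[]
for r in range(158,234,2):
    v=cv2.GaussianBlur(g[r-2:r+3].mean(0)[None],(5,1),0)[0]; d=np.gradient(v)
    c=321+np.argmin(d[321:328]); q=324+np.argmax(d[324:331]); w=332+np.argmax(d[332:342])
    P.append(onz(T,(c,r),0)[:2]);Q.append(onz(T,(q,r),66)[:2])
for A in(P,Q):
    A=np.array(A);k=np.polyfit(A[:,0],A[:,1],1);print("y at x=454:",np.polyval(k,454),"slope deg",np.degrees(np.arctan(k[0])),np.std(A[:,1]-np.polyval(k,A[:,0])))
E
```

```text
y at x=454: -293.1611680626286 slope deg -2.907784148442953 1.5694199073757056
y at x=454: -294.0314069572781 slope deg -2.761518599345701 1.2771348069152673
```

```bash
cat >> h.py <<'E'
def rel(pos,R):
    "turn (rotvec, tool axes), shift in tool axes after the turn, and shift in present axes"
    s=state(); R0=Ro.from_euler("xyz",s["ee_rot"],degrees=True)
    d=np.array(pos,float)-s["ee_pos"]
    print("turn",np.degrees((R0.inv()*R).as_rotvec()).round(2),"shift after turn",R.inv().apply(d).round(1),"before",R0.inv().apply(d).round(1))
E
python3 - <<'E'
from h import *
rel([460,-15,100],Ro.from_euler("xyz",[180,0,87.2],degrees=True))
E
```

```text
turn [-8.000e-02  6.000e-02  7.631e+01] shift after turn [-550.7  324.2  113.2] before [-445.4 -458.2  113.9]
```

Emit:
step_arm:
  steps:
    - [0,0,9.54,0,0,0,1]
    - [0,0,9.54,0,0,0,1]
    - [0,0,9.54,0,0,0,1]
    - [0,0,9.54,0,0,0,1]
    - [0,0,9.54,0,0,0,1]
    - [0,0,9.54,0,0,0,1]
    - [0,0,9.54,0,0,0,1]
    - [0,0,9.54,0,0,0,1]

```text
time_s: 1.1
ee_pos: [163.1, 551.1, 213.4]
ee_rot: [-180.0, 0.1, 86.9]
force: [0.1, -0.1, 0.9]
gripper_width: 91.4
gripper_force: 0.0
```

Emit:
step_arm:
  steps:
    - [0,0,0,-46,27,0,1]
    - [0,0,0,-46,27,0,1]
    - [0,0,0,-46,27,0,1]
    - [0,0,0,-46,27,0,1]
    - [0,0,0,-46,27,0,1]
    - [0,0,0,-46,27,0,1]
    - [0,0,0,-46,27,0,1]
    - [0,0,0,-46,27,0,1]

```text
time_s: 2.1
ee_pos: [361.3, 171.6, 213.8]
ee_rot: [180.0, -0.0, 87.2]
force: [0.7, 0.7, 0.2]
gripper_width: 91.2
gripper_force: 0.0
```

Emit:
step_arm:
  steps:
    - [0,0,0,-46,27,0,1]
    - [0,0,0,-46,27,0,1]
    - [0,0,0,-46,27,0,1]
    - [0,0,0,-46,27,0,1]
    - [0,0,0,0,0,40,1]
    - [0,0,0,0,0,40,1]
    - [0,0,0,0,0,30,1]
    - [0,0,0,0,0,0,1]

```text
time_s: 3.1
ee_pos: [457.7, -15.8, 102.0]
ee_rot: [-179.7, -0.0, 87.2]
force: [-0.6, -0.4, 0.2]
gripper_width: 91.3
gripper_force: 0.0
```

```bash
python3 - <<'E'
from h import *
rel([460,-15,11],Ro.from_euler("xyz",[180,0,87.2],degrees=True))
E
```

```text
turn [-0.35 -0.01 -0.02] shift after turn [ 0.9  2.2 91. ] before [ 0.9  2.8 91. ]
```

Emit:
step_arm:
  steps:
    - [0,0,0,0,2,30,1]
    - [0,0,0,0,0,30,1]
    - [0,0,0,0,0,20,1]
    - [0,0,0,0,0,10,1]
    - [0,0,0,0,0,0,1]
    - [0,0,0,-8,0,0,1]
    - [0,0,0,-6,0,0,1]
    - [0,0,0,-6,0,0,1]

```text
time_s: 4.1
ee_pos: [461.6, -35.9, 14.5]
ee_rot: [179.9, -0.1, 87.2]
force: [1.6, 7.3, 1.3]
gripper_width: 91.6
gripper_force: 3.6
```

Emit:
step_arm:
  steps:
    - [0,0,0,-6,0,0,1]
    - [0,0,0,-6,0,0,1]
    - [0,0,0,-6,0,0,1]
    - [0,0,0,-6,0,0,1]
    - [0,0,0,-6,0,0,1]
    - [0,0,0,-6,0,0,1]
    - [0,0,0,-6,0,0,1]
    - [0,0,0,-6,0,0,1]

```text
time_s: 5.1
ee_pos: [459.0, -82.8, 14.5]
ee_rot: [179.9, -0.2, 87.0]
force: [0.4, 8.8, 2.3]
gripper_width: 91.1
gripper_force: 4.4
```

Emit:
step_arm:
  steps:
    - [0,0,0,-4,0,0,1]
    - [0,0,0,-4,0,0,1]
    - [0,0,0,-4,0,0,1]
    - [0,0,0,-4,0,0,1]
    - [0,0,0,-3,0,0,1]
    - [0,0,0,-3,0,0,1]
    - [0,0,0,-2,0,0,1]
    - [0,0,0,-2,0,0,1]

```text
time_s: 6.1
ee_pos: [457.1, -108.4, 14.4]
ee_rot: [180.0, -0.2, 87.0]
force: [0.4, 8.4, 3.5]
gripper_width: 91.2
gripper_force: 4.7
```

Emit:
step_arm:
  steps:
    - [0,0,0,-1.5,0,0,1]
    - [0,0,0,-1.5,0,0,1]
    - [0,0,0,-1.5,0,0,1]
    - [0,0,0,-1.5,0,0,1]
    - [0,0,0,-1,0,0,1]
    - [0,0,0,-1,0,0,1]
    - [0,0,0,0,0,0,1]
    - [0,0,0,0,0,0,1]

```text
time_s: 7.1
ee_pos: [456.7, -116.4, 14.4]
ee_rot: [180.0, -0.2, 87.0]
force: [0.6, 9.0, 3.2]
gripper_width: 91.0
gripper_force: 4.4
```

Emit:
step_arm:
  steps:
    - [0,0,0,-1,0,0,1]
    - [0,0,0,-1,0,0,1]
    - [0,0,0,-1,0,0,1]
    - [0,0,0,-1,0,0,1]
    - [0,0,0,0,0,0,1]
    - [0,0,0,0,0,0,1]
    - [0,0,0,0,0,0,1]
    - [0,0,0,0,0,0,1]

```text
time_s: 8.1
ee_pos: [457.0, -117.2, 14.4]
ee_rot: [180.0, -0.5, 86.8]
force: [4.4, 24.7, 4.3]
gripper_width: 91.3
gripper_force: 11.9
```

Emit:
step_arm:
  steps:
    - [0,0,0,-1,0,0,1]
    - [0,0,0,0,0,0,1]
    - [0,0,0,0,0,0,1]
    - [0,0,0,5,0,0,1]
    - [0,0,0,10,0,0,1]
    - [0,0,0,30,0,0,1]
    - [0,0,0,0,0,-62,1]
    - [0,0,0,0,0,-62,1]

```text
time_s: 9.1
ee_pos: [458.1, -77.7, 138.9]
ee_rot: [-179.9, 0.0, 87.2]
force: [1.4, 0.3, -0.4]
gripper_width: 91.1
gripper_force: 0.0
```

Emit:
step_arm:
  steps:
    - [0,0,-10.5,0,0,-50,1]
    - [0,0,-10.5,60,0,0,1]
    - [0,0,-10.5,60,0,0,1]
    - [0,0,-10.5,60,0,0,1]
    - [0,0,-10.5,0,0,0,1]
    - [0,0,-10.5,0,0,0,1]
    - [0,0,-10.5,0,0,0,1]
    - [0,0,-10.5,0,0,0,1]

```text
time_s: 10.1
ee_pos: [402.9, 91.0, 187.9]
ee_rot: [-180.0, 0.0, 171.5]
force: [0.7, 0.9, -0.6]
gripper_width: 91.4
gripper_force: 0.0
```

```bash
python3 - <<'E'
from h import *
import pickle
for n in("scene","top"):
    f=grab_frame(n); pickle.dump(f,open(n+"1.pkl","wb"))
    if n=="top": c=cv2.resize(f["image"][145:245,150:410],None,fx=3,fy=3,interpolation=cv2.INTER_CUBIC)
    else: c=cv2.resize(f["image"][125:285,195:395],None,fx=3.75,fy=3.75,interpolation=cv2.INTER_CUBIC)
    cv2.imwrite(f"pics/{n}1.png",c)
E
```

```text
(no output)
```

View pics/scene1.png

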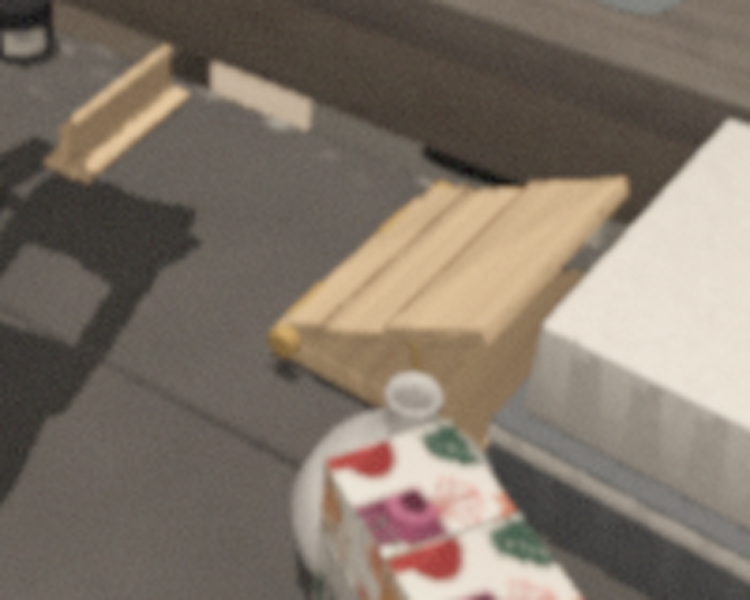

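View pics/top1.png

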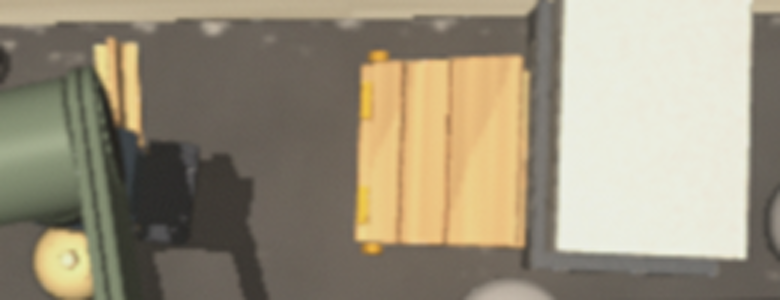

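The stand now sits flat against the box. In the top crop its inlay lines run (403,62)-(399,243) and (450,58)-(446,246). In the scene crop they run (327,331)-(475,192) and (387,331)-(523,185). I'll refine these lines and intersect the viewing planes.

```bash
cat > m.py <<'E'
from h import *
import pickle
S=pickle.load(open("scene1.pkl","rb"));T=pickle.load(open("top1.pkl","rb"))
t=lambda x,y:np.array([150+(x+.5)/3-.5,145+(y+.5)/3-.5]); s=lambda x,y:np.array([195+(x+.5)/3.75-.5,125+(y+.5)/3.75-.5])
def refine(f,p,q,edge=False,w=2.2,trim=.08,chan=0):
    g=f["image"][...,chan].astype(np.float32); g=cv2.GaussianBlur(g,(0,0),.7)
    d=(q-p)/np.linalg.norm(q-p); n=np.array([-d[1],d[0]]); o=np.arange(-w,w+.01,.1); pts=[]
    for a in np.linspace(trim,1-trim,40):
        c=p+a*(q-p); X=(c+o[:,None]*n).astype(np.float32)
        v=cv2.remap(g,X[None,:,0].copy(),X[None,:,1].copy(),cv2.INTER_CUBIC)[0]
        k=np.argmax(abs(np.gradient(v))) if edge else np.argmin(v)
        if 0<k<len(o)-1: pts.append(c+o[k]*n)
    pts=np.array(pts,np.float32); vx,vy,x,y=cv2.fitLine(pts,cv2.DIST_HUBER,0,.01,.01).ravel()
    r=(pts-[x,y])@[-vy,vx]
    return np.array([x,y]),np.array([vx,vy]),len(pts),np.std(r)
def plane(f,L):
    o,a=ray(f,L[0]-60*L[1]);_,b=ray(f,L[0]+60*L[1]); n=np.cross(a,b); return n/np.linalg.norm(n),o
def line3(Lt,Ls,x):
    n1,o1=plane(T,Lt);n2,o2=plane(S,Ls)
    A=np.array([n1,n2,[1,0,0]]);return np.linalg.solve(A,[n1@o1,n2@o2,x])
E
python3 - <<'E'
from m import *
E={"lo":((403,62),(399,243),(475,192),(327,331),0),"hi":((450,58),(446,246),(523,185),(387,331),0),
"bottom":((362,65),(357,243),(435,182),(290,325),1),"top":((524,55),(525,245),(628,180),(490,335),1)}
for k,(a,b,c,d,e) in E.items():
    Lt=refine(T,t(*a),t(*b),e);Ls=refine(S,s(*c),s(*d),e)
    print(k,[line3(Lt,Ls,x).round(1).tolist() for x in(390,460,530)],Lt[2:],Ls[2:])
    if not e:
        for x in(460,): print("  dir",np.degrees(np.arctan2(*(line3(Lt,Ls,530)-line3(Lt,Ls,390))[[1,0]])))
# stand's ends at z≈known heights: check with top view
for p in [(403,62),(399,243),(450,58),(446,246)]: print(p,onz(T,t(*p),55).round(1))
for p in [(362,65),(357,243)]: print(p,onz(T,t(*p),26).round(1))
for p in [(524,55),(525,245)]: print(p,onz(T,t(*p),98).round(1))
E
```

```text
lo [[390.0, -170.2, 50.4], [460.0, -174.0, 50.2], [530.0, -177.8, 50.0]] (40, np.float32(0.1279876)) (37, np.float32(0.08686888))
  dir -3.075723449764576
hi [[390.0, -211.5, 73.1], [460.0, -215.5, 73.3], [530.0, -219.6, 73.4]] (40, np.float32(0.15571328)) (39, np.float32(0.10955139))
  dir -3.3104276372555668
bottom [[390.0, -135.1, 25.8], [460.0, -136.9, 23.7], [530.0, -138.7, 21.6]] (34, np.float32(1.0580392)) (37, np.float32(0.42016095))
top [[390.0, -277.4, 106.1], [460.0, -281.5, 108.5], [530.0, -285.6, 111.0]] (40, np.float32(0.57771534)) (33, np.float32(0.7023234))
(403, 62) [ 524.8 -176.1   55. ]
(399, 243) [ 356.6 -168.8   55. ]
(450, 58) [ 527.8 -220.    55. ]
(446, 246) [ 353.1 -212.    55. ]
(362, 65) [ 526.9 -139.4   26. ]
(357, 243) [ 357.9 -131.3   26. ]
(524, 55) [ 522.8 -281.8   98. ]
(525, 245) [ 352.  -277.9   98. ]
```

Both inlay lines refine cleanly: slope about 29°, channel direction -3.1°, groove mid-surface at (440,-193.6,61.8). Next is the ledge's exact yaw and centre.

```bash
python3 - <<'E'
from m import *
T=pickle.load(open("top0.pkl","rb"));S=pickle.load(open("scene0.pkl","rb"))
import m; m.T=T; m.S=S
s2=lambda x,y:np.array([195+(x+.5)/2.8-.5,125+(y+.5)/2.8-.5])
for n,a,b,z,c in(("L",(97,45),(102,180),6,2),("R",(138,43),(144,178),6,2)):
    L=refine(T,t(*a),t(*b),True,2.5,.1,c)
    for i in(-20,20):print(n,onz(T,L[0]+i*L[1],z).round(1))
    P=onz(T,L[0]-20*L[1],z);Q=onz(T,L[0]+20*L[1],z);d=(P-Q);print(np.degrees(np.arctan(d[1]/d[0])),L[2:])
for p in[(99,181),(144,178),(97,44),(138,43)]: print(p,onz(T,t(*p),6).round(1))
# flange -y edge in two views
Lt=refine(T,t(138,43),t(144,178),True,2.5,.1,2);Ls=refine(S,s2(140,70),s2(66,133),True,1.5,.1,2)
print([line3(Lt,Ls,x).round(1) for x in(440,490,540)])
Lt=refine(T,t(113,45),t(120,175),True,2,.1,2);Ls=refine(S,s2(126,36),s2(48,96),True,1.5,.1,2)
print("web top",[line3(Lt,Ls,x).round(1) for x in(440,490,540)],Lt[2:],Ls[2:])
rel([489,93,120],Ro.from_euler("xyz",[180,0,182.7],degrees=True))
E
```

```text
L [544.6 117.9   6. ]
L [428.6 112.    6. ]
2.915178997938212 (40, np.float32(0.29391298))
R [543.7  77.1   6. ]
R [427.7  71.5   6. ]
2.746629314835699 (40, np.float32(0.30588967))
(99, 181) [422.  114.1   6. ]
(144, 178) [424.2  70.9   6. ]
(97, 44) [554.6 115.1   6. ]
(138, 43) [554.9  75.5   6. ]
[array([440. ,  72.1,   6.1]), array([490. ,  74.6,   5.2]), array([540. ,  77.1,   4.4])]
web top [array([440. ,  89.2,  40.6]), array([490.,  92.,  39.]), array([540. ,  94.7,  37.4])] (40, np.float32(0.2673544)) (17, np.float32(0.8818288))
turn [ -0.02   0.   -11.54] shift after turn [-86.   -2.   67.9] before [-84.7  15.3  67.9]
```

Emit:
step_arm:
  steps:
    - [0,0,-5.7,0,0,0,1]
    - [0,0,-5.7,0,0,0,1]
    - [0,0,0,-43,-2,0,1]
    - [0,0,0,-43,-2,0,1]
    - [0,0,0,0,0,45,1]
    - [0,0,0,0,0,45,1]
    - [0,0,0,0,0,30,1]
    - [0,0,0,0,0,0,1]

```text
time_s: 11.2
ee_pos: [487.4, 90.6, 66.0]
ee_rot: [-180.0, -0.3, -177.6]
force: [-0.4, -0.0, -0.2]
gripper_width: 91.4
gripper_force: 0.0
```

```bash
python3 - <<'E'
from h import *
rel([488.5,94.8,11],Ro.from_euler("xyz",[180,0,182.8],degrees=True)); print(state()["ee_pos"],state()["ee_rot"])
E
```

```text
turn [-0.04 -0.32 -0.37] shift after turn [-1.3  4.1 55. ] before [-1.6  4.2 55. ]
[487.40281354  90.62250642  66.02947806] [-179.95938707   -0.31928681 -177.57331706]
```

Emit:
step_arm:
  steps:
    - [0,0,-0.4,0,0,0,1]
    - [0,0,0,-1,4,15,1]
    - [0,0,0,0,0,20,1]
    - [0,0,0,0,0,12,1]
    - [0,0,0,0,0,6,1]
    - [0,0,0,0,0,0,1]
    - [0,0,0,0,0,0,1]
    - [0,0,0,0,0,0,1]

```text
time_s: 12.2
ee_pos: [490.4, 95.2, 15.4]
ee_rot: [180.0, 0.1, -177.0]
force: [-0.8, 0.2, -0.3]
gripper_width: 91.2
gripper_force: 0.0
```

Emit:
step_arm:
  steps:
    - [0,0,0,1.5,0,4,1]
    - [0,0,0,0,0,0,1]
    - [0,0,0,0,0,0,0.5]
    - [0,0,0,0,0,0,0.3]
    - [0,0,0,0,0,0,0.1]
    - [0,0,0,0,0,0,0]
    - [0,0,0,0,0,0,0]
    - [0,0,0,0,0,0,0]
  force: 35

```text
time_s: 13.2
ee_pos: [488.5, 95.1, 10.9]
ee_rot: [180.0, 0.0, -177.0]
force: [0.0, -0.1, 0.2]
gripper_width: 33.8
gripper_force: 0.0
```

Emit:
step_arm:
  steps:
    - [0,0,0,0,0,0,0]
    - [0,0,0,0,0,0,0]
    - [0,0,0,0,0,-5,0]
    - [0,0,0,0,0,-15,0]
    - [0,0,0,0,0,-40,0]
    - [0,0,0,0,0,-50,0]
    - [0,0,0,0,0,-40,0]
    - [0,0,0,0,0,0,0]
  force: 35

```text
time_s: 14.2
ee_pos: [490.8, 95.5, 165.1]
ee_rot: [179.9, 0.5, -177.0]
force: [-0.2, -0.9, -2.3]
gripper_width: 7.4
gripper_force: 35.0
```

```bash
cat > tgt.py <<'E'
from h import *
def target(h,c=(439.9,-195.1,59.1),th=29.,ch=-3.1,up=0):
    a=np.radians(ch); x=-np.array([np.cos(a),np.sin(a),0]); xs=np.array([np.sin(a),-np.cos(a),0]); t=np.radians(th)
    n=-xs*np.sin(t)+np.array([0,0,np.cos(t)]); z=-n; u=xs*np.cos(t)+np.array([0,0,np.sin(t)])
    R=Ro.from_matrix(np.c_[x,np.cross(z,x),z]); return np.array(c)+n*(10.9+h)+u*up, R
E
python3 - <<'E'
from tgt import *
p,R=target(60); print(p); rel(p,R); s=state(); print(s["gripper_width"],s["gripper_force"],s["force"],s["qpos"])
E
```

```text
[ 441.75885115 -160.77729696  121.11053724]
turn [29.06  2.03  5.84] shift after turn [  35.1 -204.7  163.8] before [  62.7 -253.4   43.2]
7.351176849364883 34.999529141932726 [-0.16920007 -0.94440431 -2.26765219] [ 9.68785661e+00  1.35417024e+01  1.03950085e+02  2.33369239e-03
  6.20020511e+01 -8.33068185e+01]
```

Emit:
step_arm:
  steps:
    - [9.7,0.7,1.95,0,0,0,0]
    - [9.7,0.7,1.95,0,0,0,0]
    - [9.7,0.7,1.95,0,0,0,0]
    - [0,0,0,7,-41,33,0]
    - [0,0,0,7,-41,33,0]
    - [0,0,0,7,-41,33,0]
    - [0,0,0,7,-41,33,0]
    - [0,0,0,7,-41,32,0]

```text
time_s: 15.2
ee_pos: [437.8, -162.8, 117.0]
ee_rot: [-150.9, -0.6, 176.9]
force: [0.4, -0.2, -0.6]
gripper_width: 7.6
gripper_force: 35.0
```

```bash
python3 - <<'E'
from tgt import *
import pickle
f=grab_frame("scene");f2=grab_frame("top")
pickle.dump((f,f2),open("f2.pkl","wb"))
p,R=target(60); rel(p,R); print(state()["gripper_width"])
cv2.imwrite("pics/s2.png",cv2.resize(f["image"][105:265,225:425],None,fx=3.75,fy=3.75,interpolation=cv2.INTER_CUBIC))
E
```

```text
turn [-0.2  -0.93  0.09] shift after turn [-6.4  1.7 -6. ] before [-6.3  1.7 -6.2]
7.646921717914626
```

View pics/s2.png

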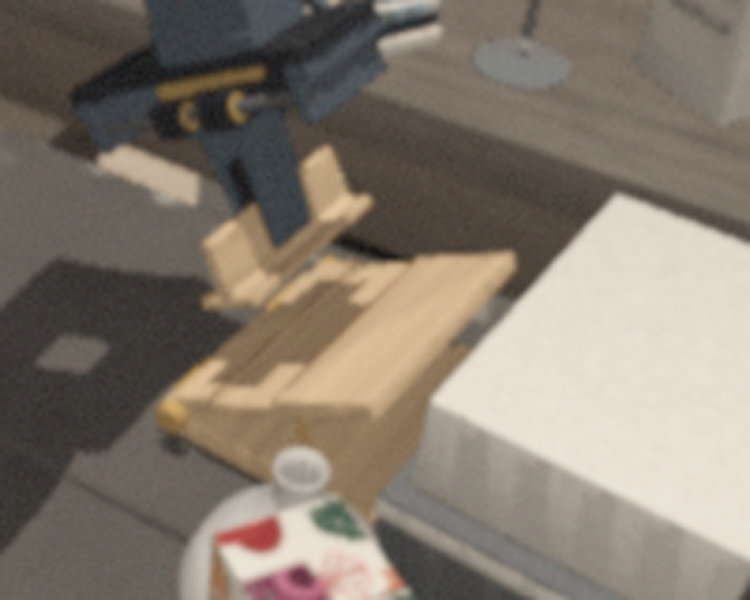

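The ledge is held at its middle (scene crop about (285,235)) with its flange roughly parallel to the board below, whose channel is around (270,345). Now I'll correct the small offset and approach.

Emit:
step_arm:
  steps:
    - [-0.2,-0.9,0,0,0,0,0]
    - [0,0,0,-6,1.5,0,0]
    - [0,0,0,0,0,12,0]
    - [0,0,0,0,0,12,0]
    - [0,0,0,0,0,10,0]
    - [0,0,0,0,0,0,0]
    - [0,0,0,0,0,0,0]
    - [0,0,0,0,0,0,0]

```text
time_s: 16.3
ee_pos: [444.7, -176.9, 87.8]
ee_rot: [-151.0, 0.3, 177.3]
force: [-0.2, -1.4, -2.2]
gripper_width: 8.2
gripper_force: 35.0
```

```bash
python3 - <<'E'
from tgt import *
import pickle
f=grab_frame("scene");f2=grab_frame("top");pickle.dump((f,f2),open("f3.pkl","wb"))
p,R=target(20); rel(p,R); s=state();print(s["gripper_width"],s["force"],s["ee_pos"])
a=cv2.resize(f["image"][135:255,245:365],None,fx=5,fy=5,interpolation=cv2.INTER_CUBIC)[:600,:450]
b=cv2.resize(f2["image"][150:238,255:325],None,fx=5,fy=5,interpolation=cv2.INTER_CUBIC)
b=cv2.copyMakeBorder(b,0,600-b.shape[0],0,0,cv2.BORDER_CONSTANT)
cv2.imwrite("pics/s3.png",np.hstack([a,b])[:, :800])
E
```

```text
turn [0.05 0.44 0.22] shift after turn [ 3.7 -2.2  3.1] before [ 3.8 -2.2  3.1]
7.764908485146649 [-0.38231139 -0.32274358 -1.44555859] [ 444.64133707 -176.87766803   87.7705298 ]
```

View pics/s3.png

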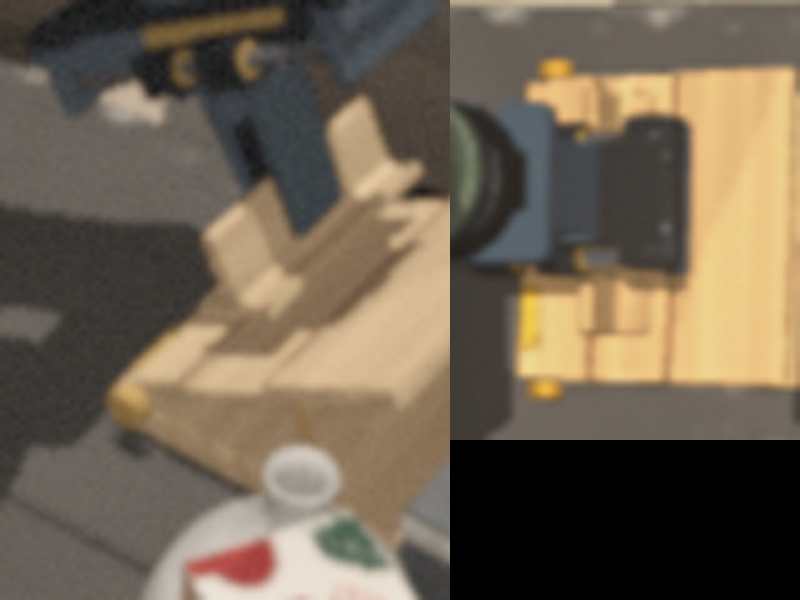

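```bash
python3 - <<'E'
from tgt import *
import pickle
f,g=pickle.load(open("f3.pkl","rb")); s=state()
R=Ro.from_euler("xyz",s["ee_rot"],degrees=True).as_matrix(); p=np.array(s["ee_pos"])
X,Y,Z=R.T
for nm,cam in(("top",g),("scene",f)):
    for e in(65,):
        for w in(-20,20): print(nm,"flange top corner x%+d y%+d"%(e,w),proj(cam,p+Z*(10.9-6)+X*e+Y*w).round(2))
        for w in(-4,4): print(nm,"web top corner",proj(cam,p+Z*(10.9-42)+X*e+Y*w).round(2))
h=cv2.cvtColor(g["image"],cv2.COLOR_BGR2GRAY).astype(int)
for r in range(206,226): print(r,h[r,266:296].tolist())
a=np.hstack([cv2.resize(f["image"][165:215,270:345],None,fx=8,fy=8,interpolation=cv2.INTER_CUBIC)[:,:400],cv2.resize(g["image"][190:230,260:310],None,fx=8,fy=10,interpolation=cv2.INTER_CUBIC)])
cv2.imwrite("pics/s4.png",a)
E
```

```text
top flange top corner x+65 y-20 [292.78 216.95]
top flange top corner x+65 y+20 [279.3  216.83]
top web top corner [281.72 216.26]
top web top corner [278.98 216.24]
scene flange top corner x+65 y-20 [297.33 195.77]
scene flange top corner x+65 y+20 [283.34 195.81]
scene web top corner [285.87 181.38]
scene web top corner [283.06 181.5 ]
206 [59, 60, 69, 94, 115, 121, 122, 122, 123, 121, 120, 118, 118, 116, 113, 122, 132, 127, 124, 130, 130, 135, 154, 158, 137, 122, 115, 112, 115, 119]
207 [62, 62, 70, 91, 110, 114, 116, 121, 127, 126, 126, 125, 124, 123, 135, 162, 177, 157, 135, 135, 137, 146, 170, 184, 169, 143, 129, 126, 124, 131]
208 [66, 70, 79, 106, 127, 132, 131, 136, 144, 145, 144, 143, 142, 143, 154, 181, 192, 170, 139, 136, 138, 148, 174, 194, 194, 182, 172, 164, 157, 166]
209 [79, 92, 106, 145, 176, 181, 179, 184, 190, 192, 190, 190, 189, 185, 183, 189, 195, 170, 139, 136, 137, 152, 179, 196, 201, 196, 187, 181, 179, 189]
210 [85, 101, 121, 163, 194, 199, 199, 201, 206, 208, 207, 205, 204, 200, 193, 192, 194, 169, 138, 136, 139, 153, 180, 197, 201, 196, 189, 183, 184, 194]
[... 1609 characters left out ...]
 204, 203, 188, 161, 164, 191, 199, 204, 208, 207, 203, 200, 199, 200, 202, 202, 203]
222 [83, 109, 157, 199, 214, 215, 210, 208, 209, 210, 208, 206, 204, 203, 202, 188, 161, 164, 191, 199, 204, 208, 207, 202, 200, 200, 200, 201, 202, 203]
223 [81, 108, 156, 201, 215, 215, 211, 209, 210, 209, 208, 206, 205, 205, 203, 190, 166, 170, 191, 200, 205, 207, 207, 203, 200, 200, 200, 201, 203, 204]
224 [70, 100, 151, 192, 204, 205, 203, 202, 201, 203, 201, 203, 202, 203, 201, 189, 167, 170, 192, 200, 206, 209, 210, 205, 202, 202, 202, 202, 203, 204]
225 [67, 89, 121, 144, 152, 157, 165, 174, 174, 173, 172, 178, 183, 184, 183, 171, 150, 152, 172, 184, 194, 201, 202, 200, 197, 197, 195, 192, 193, 195]
```

View pics/s4.png

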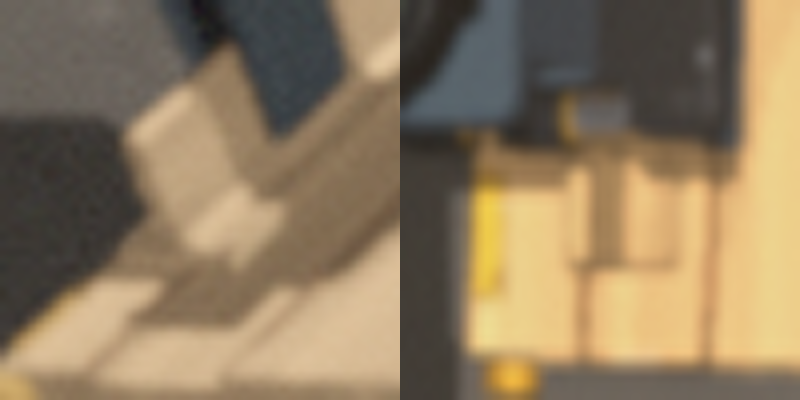

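```bash
python3 - <<'E'
from tgt import *
import pickle
f,g=pickle.load(open("f3.pkl","rb")); s=state()
R=Ro.from_euler("xyz",s["ee_rot"],degrees=True).as_matrix(); p=np.array(s["ee_pos"]); X,Y,Z=R.T
P=p+Z*(10.9-6)+X*65-Y*20
q,e=tri(g,(293.6,216.6),f,(299.0,197.6)); print("flange corner pred",P.round(1),"tri",q.round(1),e,"diff tool axes",(R.T@(q-P)).round(1))
q2,e=tri(g,(282.4,223),f,(245+(185-0)/5,135+385/5));print("lo inlay near end",q2,e)
# web top near corner -y side
P=p+Z*(10.9-42)+X*65-Y*4; print("web pred",P.round(1),[onz(g,(c,216),P[2]).round(1)[1] for c in(282.5,283.0)])
E
```

```text
flange corner pred [ 378.8 -193.7   92.9] tri [ 380.1 -196.8   88.3] 1.0796443528144477 diff tool axes [-1.5 -0.5  5.5]
lo inlay near end [ 363.98711196 -168.52452605   42.16926424] 1.415900196139153
web pred [ 380.1 -162.3  116.6] [np.float64(-164.3), np.float64(-165.7)]
```

Emit:
step_arm:
  steps:
    - [0,0.4,0.2,4,-1,0,0]
    - [0,0,0,0,0,4,0]
    - [0,0,0,0,0,4,0]
    - [0,0,0,0,0,3,0]
    - [0,0,0,0,0,2,0]
    - [0,0,0,0,0,0,0]
    - [0,0,0,0,0,0,0]
    - [0,0,0,0,0,0,0]

```text
time_s: 17.4
ee_pos: [440.2, -183.9, 76.7]
ee_rot: [-151.0, -0.0, 176.9]
force: [0.9, -0.4, -0.9]
gripper_width: 7.7
gripper_force: 35.0
```

```bash
python3 - <<'E'
from tgt import *
p,R=target(0); rel(p,R); s=state();print(s["gripper_width"],s["force"],s["ee_pos"])
E
```

```text
turn [0.05 0.02 0.04] shift after turn [-0.3 -1.3  9.9] before [-0.3 -1.3  9.9]
7.727737277727709 [ 0.85451011 -0.43695324 -0.86608679] [ 440.17050276 -183.87699535   76.66079033]
```

Emit:
step_arm:
  steps:
    - [0,0,0,0,0,1,0]
    - [0,0,0,0,0,1,0]
    - [0,0,0,0,0,1,0]
    - [0,0,0,0,0,1,0]
    - [0,0,0,0,0,1,0]
    - [0,0,0,0,0,0,0]
    - [0,0,0,0,0,0,0]
    - [0,0,0,0,0,0,0]

```text
time_s: 18.4
ee_pos: [440.0, -186.3, 72.2]
ee_rot: [-151.0, -0.0, 176.9]
force: [0.1, -0.3, -1.0]
gripper_width: 7.8
gripper_force: 35.0
```

```bash
cat > st.py <<'E'
from tgt import *
p,R=target(0); rel(p,R); s=state();print(s["gripper_width"],s["force"].round(1),s["torque"].round(2),"tool force",R.inv().apply(s["force"]).round(1),"tool tq",R.inv().apply(s["torque"]).round(2))
E
python3 st.py
```

```text
turn [0.05 0.   0.04] shift after turn [-0.4 -1.3  4.8] before [-0.4 -1.3  4.8]
7.777227480941534 [ 0.1 -0.3 -1. ] [ 0.36  0.01 -0.01] tool force [-0.1  0.2  1. ] tool tq [-0.36  0.03 -0.01]
```

Emit:
step_arm:
  steps:
    - [0,0,0,0,0,1,0]
    - [0,0,0,0,0,0,0]
    - [0,0,0,0,0,1,0]
    - [0,0,0,0,0,0,0]
    - [0,0,0,0,0,1,0]
    - [0,0,0,0,0,0,0]
    - [0,0,0,0,0,0,0]
    - [0,0,0,0,0,0,0]

```text
time_s: 19.4
ee_pos: [439.8, -187.8, 69.6]
ee_rot: [-151.0, -0.0, 176.9]
force: [0.8, 0.0, -1.4]
gripper_width: 7.8
gripper_force: 35.0
```

```bash
python3 st.py
```

```text
turn [ 0.05 -0.    0.04] shift after turn [-0.5 -1.3  1.8] before [-0.5 -1.3  1.8]
7.836446993234436 [ 0.8  0.  -1.4] [ 0.43 -0.06  0.01] tool force [-0.8  0.8  1.2] tool tq [-0.43 -0.04  0.01]
```

Emit:
step_arm:
  steps:
    - [0,0,0,0,0,1,0]
    - [0,0,0,0,0,0,0]
    - [0,0,0,0,0,1,0]
    - [0,0,0,0,0,0,0]
    - [0,0,0,0,0,1,0]
    - [0,0,0,0,0,0,0]
    - [0,0,0,0,0,0,0]
    - [0,0,0,0,0,0,0]

```text
time_s: 20.4
ee_pos: [440.0, -188.1, 69.2]
ee_rot: [-151.0, 0.1, 176.9]
force: [-4.1, 16.7, 24.2]
gripper_width: 7.9
gripper_force: 35.0
```

```bash
python3 st.py
```

```text
turn [ 0.05  0.08 -0.09] shift after turn [-0.2 -1.2  1.3] before [-0.2 -1.2  1.3]
7.918934130040268 [-4.1 16.7 24.2] [ 0.98  1.37 -0.51] tool force [  5.    2.6 -29.1] tool tq [-0.9   1.49 -0.24]
```

```bash
python3 - <<'E'
from tgt import *
import pickle
f=grab_frame("scene");g=grab_frame("top");pickle.dump((f,g),open("f4.pkl","wb"))
a=np.hstack([cv2.resize(f["image"][165:240,265:340],None,fx=8,fy=8,interpolation=cv2.INTER_CUBIC)[:,:420],cv2.resize(g["image"][150:230,262:309],None,fx=8,fy=7.5,interpolation=cv2.INTER_CUBIC)])
cv2.imwrite("pics/s5.png",a)
h=g["image"].sum(2)//3
for r in range(206,226,2): print(r,h[r,276:302].tolist())
E
```

```text
206 [82, 66, 59, 54, 57, 58, 58, 55, 68, 82, 90, 96, 99, 101, 98, 99, 103, 105, 100, 93, 85, 79, 75, 75, 74, 69]
208 [117, 114, 112, 109, 110, 108, 96, 84, 97, 118, 126, 126, 126, 126, 128, 144, 159, 148, 121, 108, 103, 96, 86, 91, 103, 106]
210 [177, 176, 175, 175, 175, 172, 147, 111, 132, 170, 177, 152, 132, 127, 132, 158, 180, 179, 172, 162, 150, 135, 121, 134, 157, 164]
212 [192, 192, 191, 190, 190, 186, 162, 132, 156, 181, 172, 142, 128, 127, 131, 157, 180, 186, 186, 178, 168, 155, 139, 149, 173, 182]
214 [191, 191, 190, 190, 190, 185, 159, 127, 155, 180, 172, 141, 128, 127, 129, 155, 179, 182, 179, 176, 177, 168, 143, 149, 175, 184]
216 [191, 191, 190, 189, 190, 185, 159, 126, 150, 179, 171, 141, 129, 127, 133, 160, 181, 182, 178, 175, 175, 160, 141, 159, 182, 188]
218 [191, 190, 189, 189, 188, 177, 151, 131, 136, 140, 138, 133, 129, 126, 128, 139, 156, 164, 166, 165, 163, 152, 144, 161, 182, 188]
220 [192, 191, 189, 189, 188, 177, 152, 155, 177, 183, 188, 191, 191, 188, 185, 184, 185, 186, 188, 187, 186, 173, 156, 166, 184, 189]
222 [193, 191, 190, 189, 188, 176, 150, 153, 177, 186, 190, 193, 192, 188, 186, 185, 186, 187, 187, 188, 185, 167, 151, 172, 186, 189]
224 [187, 189, 188, 188, 187, 175, 155, 159, 178, 185, 190, 194, 194, 191, 189, 188, 188, 188, 188, 189, 184, 164, 150, 174, 188, 190]
```

View pics/s5.png

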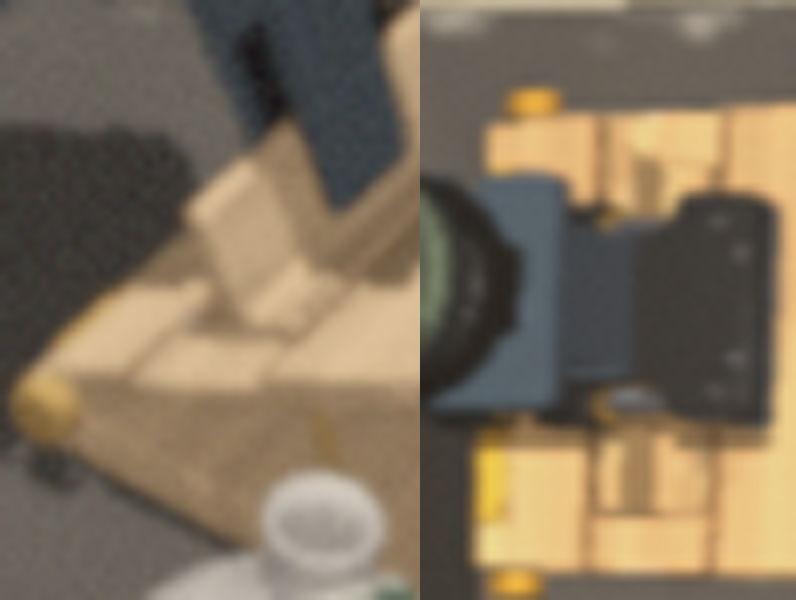

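The ledge lies between the two inlay lines (top crop, left about 596, right about 708, lines at 590 and 713), slightly up-slope. I'll back off a little, shift 1.5 mm down-slope, press again and compare the depth.

Emit:
step_arm:
  steps:
    - [0,0,0,0,0,-2,0]
    - [0,0,0,0,0,-1,0]
    - [0,0,0,0,1.5,0,0]
    - [0,0,0,0,0,0,0]
    - [0,0,0,0,0,1,0]
    - [0,0,0,0,0,1,0]
    - [0,0,0,0,0,0,0]
    - [0,0,0,0,0,0,0]

```text
time_s: 21.5
ee_pos: [439.9, -186.6, 68.4]
ee_rot: [-151.1, 0.0, 176.9]
force: [-4.6, 13.1, 15.7]
gripper_width: 7.9
gripper_force: 35.0
```

```bash
python3 st.py
```

```text
turn [ 0.06  0.03 -0.04] shift after turn [-0.4 -3.   1.4] before [-0.4 -3.   1.4]
7.913265750023591 [-4.6 13.1 15.7] [ 0.93  1.   -0.39] tool force [  5.3   3.6 -19.9] tool tq [-0.88  1.11 -0.17]
```

Emit:
step_arm:
  steps:
    - [0,0,0,0,0,-1,0]
    - [0,0,0,0,0,0,0]
    - [0,0,0,0,1,0,0]
    - [0,0,0,0,1,0,0]
    - [0,0,0,0,1,0,0]
    - [0,0,0,0,0,0,0]
    - [0,0,0,0,0,0,0]
    - [0,0,0,0,0,0,0]

```text
time_s: 22.5
ee_pos: [440.3, -185.5, 67.9]
ee_rot: [-150.9, -0.0, 176.9]
force: [-1.2, 0.6, 10.0]
gripper_width: 8.0
gripper_force: 35.0
```

```bash
python3 st.py
```

```text
turn [-0.14  0.01  0.05] shift after turn [-0.2 -4.1  1.4] before [-0.2 -4.1  1.4]
7.9507944368437125 [-1.2  0.6 10. ] [-0.38  0.54 -0.17] tool force [ 1.3 -4.4 -9. ] tool tq [ 0.41  0.54 -0.1 ]
```

Emit:
step_arm:
  steps:
    - [0,0,0,0,1,0,0]
    - [0,0,0,0,0,0,0]
    - [0,0,0,0,1,0,0]
    - [0,0,0,0,0,0,0]
    - [0,0,0,0,0,0,0]
    - [0,0,0,0,0,0,0]
    - [0,0,0,0,0,0,0]
    - [0,0,0,0,0,0,0]

```text
time_s: 23.5
ee_pos: [440.4, -184.9, 67.6]
ee_rot: [-150.7, -0.0, 176.9]
force: [-0.9, -4.7, 11.1]
gripper_width: 8.0
gripper_force: 35.0
```

```bash
python3 st.py
```

```text
turn [-0.29 -0.01  0.06] shift after turn [-0.1 -4.8  1.5] before [-0.1 -4.7  1.5]
8.01184484177527 [-0.9 -4.7 11.1] [-1.33  0.36 -0.24] tool force [ 0.6 -9.5 -7.4] tool tq [1.35 0.37 0.07]
```

The fit is confirmed: sideways force exceeds friction, so the flange is against the channel's lower wall. I'll lift slightly, re-centre and press.

Emit:
step_arm:
  steps:
    - [0,0,0,0,0,-2,0]
    - [0,0,0,0,-3,0,0]
    - [0,0,0,0,-2.7,0,0]
    - [0,0,0,0,0,0,0]
    - [0,0,0,0,0,1,0]
    - [0,0,0,0,0,1,0]
    - [0,0,0,0,0,0.8,0]
    - [0,0,0,0,0,0,0]

```text
time_s: 24.5
ee_pos: [440.0, -187.0, 69.3]
ee_rot: [-151.0, 0.1, 176.9]
force: [-4.7, 13.4, 18.5]
gripper_width: 7.8
gripper_force: 35.0
```

Emit:
step_arm:
  steps:
    - [0,0,0,0,0,0,0]
    - [0,0,0,0,0,0,0]
    - [0,0,0,0,0,0,0]
    - [0,0,0,0,0,0,0]
    - [0,0,0,0,0,0,0]
    - [0,0,0,0,0,0,0]
    - [0,0,0,0,0,0,0]
    - [0,0,0,0,0,0,0]

```text
time_s: 25.5
ee_pos: [440.0, -187.0, 69.3]
ee_rot: [-151.0, 0.1, 176.9]
force: [-5.4, 14.1, 18.2]
gripper_width: 8.0
gripper_force: 35.0
```

```bash
python3 st.py; python3 - <<'E'
from m import *
g=grab_frame("top"); h=g["image"].sum(2)//3; T1=pickle.load(open("top1.pkl","rb"));h1=T1["image"].sum(2)//3
for r in(212,214,216,218,222): print(r,h[r,278:302].tolist())
# stand moved? compare rear area and jar/bell/vase
T0=pickle.load(open("top0.pkl","rb"))["image"].astype(int)
for n,(u,v) in {"jar":(140,165),"bell":(175,231),"vase":(320,257)}.items(): print(n,abs(g["image"][v-20:v+20,u-20:u+20].astype(int)-T0[v-20:v+20,u-20:u+20]).mean())
for r in (160,170,222): print(r,h1[r,305:335].tolist(),h[r,305:335].tolist())
E
```

```text
turn [ 0.04  0.06 -0.03] shift after turn [-0.4 -2.2  1.9] before [-0.4 -2.2  1.9]
8.013906662310045 [-5.4 14.1 18.2] [ 0.88  1.05 -0.38] tool force [  6.1   3.2 -22.6] tool tq [-0.82  1.14 -0.2 ]
212 [189, 190, 190, 178, 151, 140, 165, 180, 162, 131, 126, 129, 140, 165, 183, 186, 183, 176, 167, 148, 143, 163, 177, 183]
214 [190, 189, 187, 171, 143, 141, 167, 180, 160, 129, 126, 128, 141, 167, 181, 181, 178, 173, 161, 139, 139, 164, 179, 185]
216 [188, 190, 188, 170, 139, 137, 164, 179, 159, 131, 126, 128, 140, 166, 181, 181, 177, 174, 160, 137, 137, 166, 184, 187]
218 [190, 189, 187, 169, 143, 145, 154, 148, 138, 130, 128, 126, 131, 147, 163, 167, 167, 165, 160, 145, 146, 175, 186, 187]
222 [189, 189, 186, 164, 145, 168, 182, 187, 191, 193, 190, 187, 184, 186, 186, 187, 188, 189, 183, 162, 158, 183, 189, 188]
jar 2.97875
bell 6.738125
vase 4.857916666666667
160 [97, 98, 97, 96, 96, 96, 96, 96, 96, 96, 97, 95, 96, 97, 97, 97, 98, 98, 99, 98, 91, 83, 90, 96, 107, 117, 120, 118, 110, 100] [97, 96, 97, 96, 97, 96, 96, 95, 95, 95, 96, 95, 96, 98, 98, 98, 98, 99, 99, 99, 91, 83, 91, 97, 107, 118, 120, 118, 111, 100]
170 [183, 186, 187, 185, 182, 181, 178, 179, 182, 183, 182, 178, 176, 180, 186, 190, 191, 183, 168, 168, 172, 137, 101, 97, 109, 117, 117, 113, 106, 101] [186, 188, 187, 185, 182, 181, 179, 182, 184, 183, 180, 177, 179, 185, 191, 193, 191, 180, 168, 171, 157, 108, 92, 98, 109, 118, 118, 113, 107, 102]
222 [192, 194, 193, 192, 191, 190, 189, 189, 189, 187, 186, 186, 186, 187, 190, 190, 180, 168, 169, 152, 100, 85, 103, 114, 118, 118, 110, 104, 106, 123] [194, 195, 194, 193, 192, 190, 190, 190, 189, 189, 187, 187, 188, 190, 193, 190, 174, 162, 170, 146, 92, 84, 102, 114, 119, 120, 111, 103, 108, 123]
```

The ledge is seated, steady and pressed with about 22 N. The stand's rear corners moved at most about 2 mm, against the 6 mm allowed. Handing in.

```bash
python3 -c "
from workcell import *
print(job_done())"
```

```text
the job is handed in; nothing more can be done
None
```

I pushed the stand square against the journal boxes, then handed the job in with the gripper still pressing the ledge into the board's channel at about 22 N; no verdict came back. A fit check drew the stand's far rear corner about 2 mm off the box (limit 6 mm), and the jar, vase and bell look unmoved in the images.

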